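Push two upended swab cartons over onto their undersides

ROBOT

A 6-joint arm with a two-finger parallel gripper is mounted at the origin on a cart in front of the work surface, level with it; the furniture and walls round the work are solid. World frame = base frame: x ahead of the robot, y to its left, z up, the work surface at z = 0. Lengths are in m, angles in rad, forces in N, time in s.
With the tool pointing down it reaches from about 0.325 to 0.9 m from the base axis. Payload 6.1 kg.
Tool frame: the origin (TCP) lies midway between the tips of the shut fingers; the grasp point (between the pads) lies 19 mm behind it; z points along the fingers, y is the line along which they close (so a half turn about z gives the same grasp; the last joint's range is limited). The gripper opens to 85 mm and grips with 20 to 120 N. Pads are 22 mm wide; open, the fingers measure 114 mm over their backs; the gripper's body (76 mm by 85 mm) begins 54 mm behind the grasp point. The pads swing forward as they close: fully open they stand 13 mm farther back than shut.
Start: joints at [1.1, 0.22, 1.526, -0, 1.395, -0.126], TCP at [0.211, 0.588, 0.231] pointing down, gripper open.
Joint ranges: [-2.98, 2.98], [-0.91, 2.08], [0.09, 2.57], [-1.24, 4.39], [0.2, 2.65], [-2.68, 2.68]. Speed limits (rad/s): [2.57, 2.57, 3.01, 3.14, 3.14, 3.14].

INTERFACE

Orientations are given as [roll, pitch, yaw] about the fixed x, y, z axes, in that order (R = Rz(yaw) Ry(pitch) Rx(roll)).
In Python, from plant import movep, move_l, set_joints, gripper_to, hold, inverse_kinematics, observe, get_image, get_calibration, Unreachable, job_done gives the robot as it stands. Calls block until the motion is done:
- movep(position, orientation): joint-space move of the TCP to a pose.
- move_l(position, feed=0.15, rotation=None, max_force=None): straight line of the TCP; rotation=None keeps the orientation; feed is the mean speed in m/s. With max_force (N) it stops when the force on the tool has changed by that much, and returns True; else False.
- set_joints(angles): joint-space move.
- gripper_to(opening, f_grip=None): finger opening in m; f_grip is the grip in N (None keeps the last); returns when the fingers have stopped.
- hold(seconds).
- inverse_kinematics(position, orientation): joint angles nearest the present ones, or None.
- observe(): the state.
- get_image(name): name is "side" or "top"; returns (picture, depth): 384x512x3 uint8, red, green, blue; 384x512 float32, m along the optical axis (not along the pixel's ray), 0 where there is no reading.
- get_calibration(name): a dict with "intrinsics" (3x3 intrinsics, pixels), "world_from_camera" (4x4, takes a point from camera to world coordinates). Camera axes: x right, y down, z forward; pixel columns grow to the right and rows downward; lengths in m; the calibration is good to about 2 mm. A picture is of the moment at which its call begins. get_calibration takes no time and is no camera call.
A pose or a line that the arm cannot do raises Unreachable and nothing moves.
- job_done(): hands the job in; it is judged then, once.
The state is a dict: "time_s": time; "q": joint angles; "joint_velocities": joint speeds; "joint_torque": joint torques, N m; "eef_pos": TCP position; "tcp_rot": TCP orientation; "ft_force": force on the tool from outside, world axes, zero at the start; "torque": the same for the moment, N m; "opening": finger opening in m; "grasp_force": force on a finger pad.
Only numpy, scipy, OpenCV 4.12 (cv2) and the standard library are available. Lean on these libraries where they do the work, as an engineer would, in place of code of your own. Each camera call takes 0.05 s, during which the arm holds its last target. There are 200 camera calls.

TASK

Two equal swab cartons with slip lids have been left standing on their ends on the desk, one left and one right. With your fingertips, gently push each one over where it stands so that it lies on its underside with the lid on top, ready to open. Do not grasp, lift or carry the cartons, and leave the mouse, the vials and everything else on the desk where they are.

Things in the scene. Friction and masses are not known exactly. Their poses are not given: they have to be found in the camera images.
- carton_a: one of two equal stiff cartons with a black slip lid: 120 long (own x), 84 wide (own y), 66 mm high (own z; lid on the +z side), 0.15 to 0.3 kg. Origin: centre of its underside, opposite the lid. It starts on its end, own x up, the lid facing the robot, up to 0.8 rad off; left or right on the desk, carton_b on the other side. Lying on its underside, own z is up and the origin at desk height.
- carton_a_heel (a point): a point of carton_a: middle of the edge between its underside and the end it stands on, at (-60, 0, 0) mm in the carton's frame; at desk height at the start, and the edge over which it tips onto its underside
- carton_a_lid (a point): a point of carton_a: centre of the outer face of its slip lid, at (0, 0, 66) mm in the carton's frame; 60 mm above the desk at the start
- carton_b: one of two equal stiff cartons with a black slip lid: 120 long (own x), 84 wide (own y), 66 mm high (own z; lid on the +z side), 0.15 to 0.3 kg. Origin: centre of its underside, opposite the lid. It starts on its end, own x up, the lid facing the robot's right (-y), up to 0.8 rad off; left or right on the desk, carton_a on the other side. Lying on its underside, own z is up and the origin at desk height.
- carton_b_heel (a point): a point of carton_b: middle of the edge between its underside and the end it stands on, at (-60, 0, 0) mm in the carton's frame; at desk height at the start, and the edge over which it tips onto its underside
- carton_b_lid (a point): a point of carton_b: centre of the outer face of its slip lid, at (0, 0, 66) mm in the carton's frame; 60 mm above the desk at the start
- mouse: computer mouse, 108 x 60 x 34 mm, loose on the desk close in front of the robot between the cartons; origin under its centre
- vial_a: small glass vial, 23 mm across and 49 mm high, standing loose between and beyond the cartons; origin under its centre, own z up
- vial_b: second small glass vial like vial_a, beside it; origin under its centre, own z up
- roll: small roll of fixing plaster lying flat, 42 mm across and 12 mm high, just beyond the vials; origin under its centre
- needle_pack: sterile peel pack, 34 x 85 (own y) x 10 mm, lying just beyond the vials on the right; origin under its centre
Mind the look-alikes: they are no part of the job. What is shaped like the carton_b but blue or orange is not meant. Leave any orange look-alike of the carton_a alone.

How it is judged:
By the outcome, as a careful person would: the job done as asked, in the order asked, and still so for the second after the job is handed in, with the robot touching nothing.
It also fails if it takes over 48 s, if anything falls off the work surface, if the arm or the gripper's body presses on something with over 40 N, if the wrist force passes 120 N, or if a joint passes its speed limit or range.

## Working session

There is one attempt and no reset: what is moved stays moved. The work goes in short steps, each a Python script; the robot and the scene stay as the last script left them, time stands still between calls to the robot, and variables do not carry over. Pictures are saved under pics/ and viewed, at most 10 in all, crops included, and the job is handed in when it is done.

```bash
ls; mkdir -p pics
python3 - <<'E'
from plant import *
import cv2,numpy as np
for n in("side","top"):
    p,d=get_image(n); np.savez(f"pics/{n}0.npz",p=p,d=d); cv2.imwrite(f"pics/{n}0.png",p[...,::-1])
    c=get_calibration(n); print(n,np.round(c["intrinsics"],1).tolist(),np.round(c["world_from_camera"],3).tolist())
print(observe()["time_s"])
E
```

```text
pics
side [[403.7, 0.0, 250.3], [0.0, 403.7, 191.7], [0.0, 0.0, 1.0]] [[0.964, -0.179, 0.196, 0.379], [-0.265, -0.632, 0.728, -0.75], [-0.006, -0.754, -0.657, 0.722], [0.0, 0.0, 0.0, 1.0]]
top [[421.2, 0.0, 259.6], [0.0, 421.2, 193.8], [0.0, 0.0, 1.0]] [[0.019, -0.988, 0.152, 0.406], [-1.0, -0.019, -0.002, -0.008], [0.005, -0.152, -0.988, 1.269], [0.0, 0.0, 0.0, 1.0]]
0.1
```

View pics/top0.png

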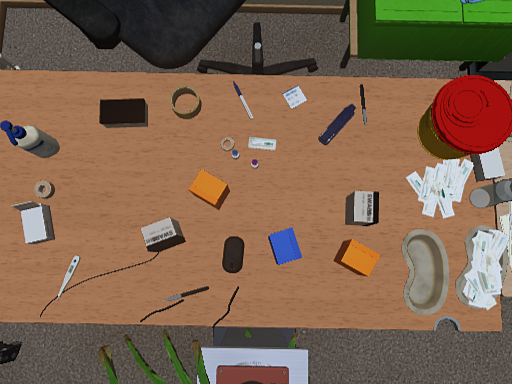

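View pics/side0.png

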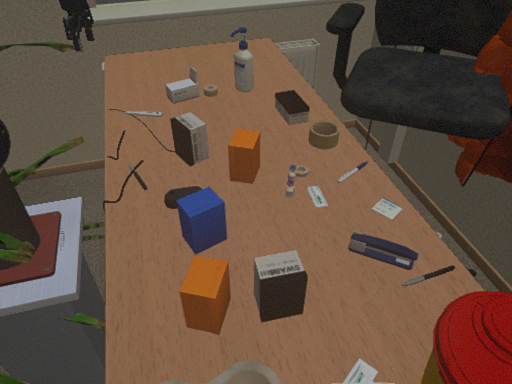

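The top view shows two white cartons with black lids. The left one, at about (162,236), has its black side facing the robot. The right one, at about (363,208), has its black side facing image right (-y).

The candidates are the white and black cartons at (162,236) and (363,208), the orange ones at (209,188) and (357,257), the blue one at (285,245) and a flat black box at (122,112). Left white is carton_a (lid toward the robot) and right white is carton_b (lid toward -y). I'll measure both and confirm in a crop.

```bash
cat > h.py <<'E'
import cv2,numpy as np
from plant import *
def cloud(n,d):
    c=get_calibration(n);K=c["intrinsics"];T=np.array(c["world_from_camera"])
    v,u=np.indices(d.shape);P=np.stack([(u-K[0][2])/K[0][0]*d,(v-K[1][2])/K[1][1]*d,d],-1)
    return P@T[:3,:3].T+T[:3,3]
def rect(W,d,win,z0,z1,p=None):
    u0,u1,v0,v1=win;m=np.zeros(d.shape,bool);m[v0:v1,u0:u1]=1
    m&=(W[...,2]>z0)&(W[...,2]<z1)&(d>0)
    c,s,a=cv2.minAreaRect((W[m][:,:2]*1000).astype(np.float32))
    print("n",m.sum(),"c",np.round(c,1),"size",np.round(s,1),"ang",round(a,1),"z",W[m][:,2].mean().round(4))
    if p is not None:
        g=p.max(-1)<70
        print(" dark mean",W[m&g][:,:2].mean(0).round(3)*1000,"light",W[m&~g][:,:2].mean(0).round(3)*1000)
    return c,s,a
E
python3 - <<'E'
from h import *
f=np.load("pics/top0.npz");p,d=f["p"],f["d"];W=cloud("top",d)
rect(W,d,(135,192,205,260),.105,.135,p)
rect(W,d,(338,385,180,232),.105,.135,p)
for w in((265,305,225,268),(335,382,236,280),(185,232,167,210)):rect(W,d,w,.05,.15)
a=[cv2.resize(p[v:v+80,u:u+100],None,fx=4,fy=4,interpolation=cv2.INTER_CUBIC) for u,v in((112,195),(315,168))]
cv2.imwrite("pics/crop1.png",np.hstack(a)[...,::-1])
E
```

```text
n 811 c [468.4 261.7] size [68.1 86. ] ang 22.5 z 0.119
 dark mean [444. 250.] light [475. 263.]
n 797 c [ 555.  -303.7] size [68.7 86.4] ang 87.3 z 0.1192
 dark mean [ 552. -321.] light [ 555. -296.]
n 814 c [442.8 -81.6] size [85.8 67.2] ang 18.8 z 0.1181
n 960 c [ 415.4 -284.1] size [86.8 67.9] ang 61.5 z 0.1135
n 857 c [601.3 134.1] size [86.7 67.6] ang 60.5 z 0.1146
```

View pics/crop1.png

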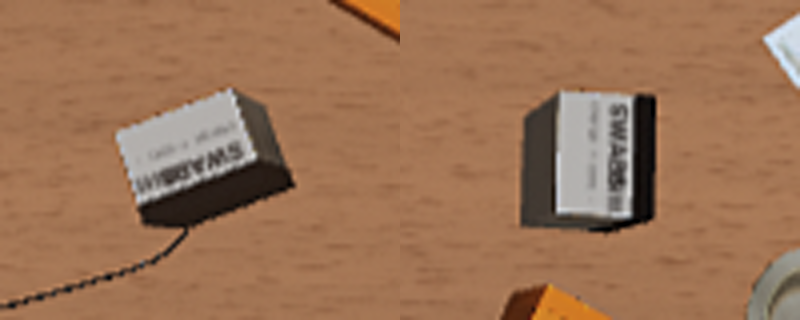

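The crop confirms it: both are white "SWABS" cartons, with a black lid facing the robot on the left one and facing -y on the right one. Pushing A first.

```bash
cat >> h.py <<'E'
def push(c,ang,win,tag,z=.100):
    u=np.array([np.cos(ang),np.sin(ang)]);c=np.array(c)
    at=lambda s,h:[*(c+u*s),h]
    for yaw in (ang,ang-np.pi):
        if inverse_kinematics(at(-.075,z),[np.pi,0,yaw]) is not None:break
    gripper_to(.03)
    movep(at(-.075,.26),[np.pi,0,yaw]); move_l(at(-.075,z),.15)
    move_l(at(-.050,z),.08); 
    for s,f in((-.020,.04),(.0,.025),(.018,.02)):
        r=move_l(at(s,z),f,max_force=15)
        o=observe();print(s,r,np.round(o["eef_pos"],3),"ft",np.round(o["ft_force"],1),"t",round(o["time_s"],2))
        if r:break
    move_l(at(-.06,.14),.12); move_l(at(-.06,.26),.2)
    hold(.2)
    p,d=get_image("top");np.savez(f"pics/{tag}.npz",p=p,d=d);cv2.imwrite(f"pics/{tag}.png",p[...,::-1])
    rect(cloud("top",d),d,win,.05,.15)
E
python3 - <<'E'
from h import *
push((.468,.262),np.deg2rad(22.5),(110,190,165,265),"top_a")
print(observe()["time_s"])
E
```

```text
-0.02 False [0.449 0.254 0.1  ] ft [ 0.2 -0.4 -0.7] t 4.75
0.0 False [0.468 0.262 0.1  ] ft [ 0.3 -0.2  0.8] t 5.7
0.018 False [0.485 0.269 0.1  ] ft [-0.7 -0.6 -1.1] t 6.75
n 1311 c [571.7 262.4] size [122.5 163.1] ang 22.5 z 0.0663
8.6333
```

View pics/top_a.png

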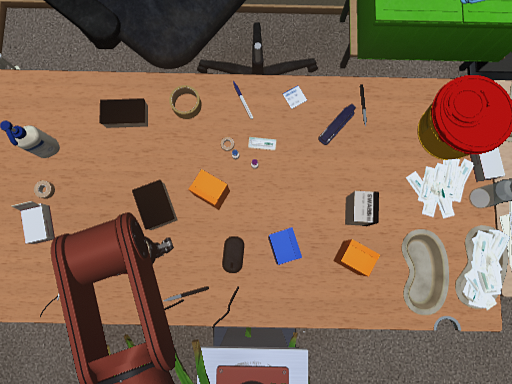

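Carton A now lies lid-up at (154,205) and everything else is undisturbed. Next, carton B.

Run:
```python
from h import *
push((.555,-.3037),np.deg2rad(87.3),(290,385,180,235),"top_b")
print(observe()["time_s"])
```

```text
-0.02 False [ 0.554 -0.324  0.1  ] ft [ 0.4 -0.8  0.7] t 13.68
0.0 False [ 0.555 -0.304  0.1  ] ft [0.3 0.6 0.3] t 14.63
0.018 False [ 0.556 -0.286  0.1  ] ft [-1.2  0.4  0.1] t 15.68
n 1319 c [ 537.8 -180.9] size [169.5 132.7] ang 88.7 z 0.0678
17.5667
```

View pics/top_b.png

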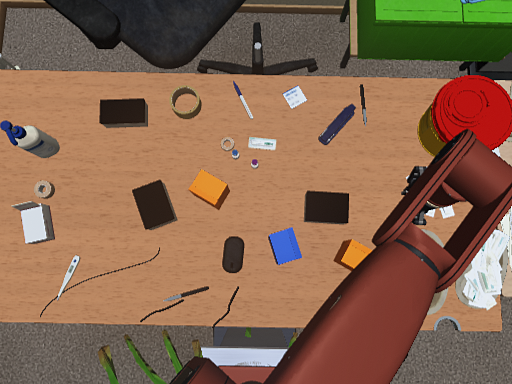

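Both cartons lie lid up, A at (154,205) and B at (327,207). The mouse, vials, roll, pack and look-alikes are where they were, and the arm is clear.

```bash
python3 -c "
from plant import *
hold(.5);print(job_done())"
```

```text
the job is handed in; nothing more can be done
None
```

I pushed both cartons over onto their undersides, lids on top, and handed the job in at about 18 s of the 48 s allowed. In the last top view nothing else on the desk had moved.

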